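# Couple the dust pipe to the extractor port

### The arm

A 6-joint arm with a two-finger parallel gripper is mounted at the origin on the work surface. World frame = base frame: x ahead of the robot, y to its left, z up, the work surface at z = 0. Lengths are in m, angles in rad, forces in N, time in s.
With the tool pointing down it reaches from about 0.225 to 0.875 m from the base axis. Payload 3.4 kg.
Tool frame: the origin (TCP) lies at the very end of the fingers, on their centre line; the grasp point (between the pads) lies manip.grip_point_offset behind it (manip.grip_point_offset is the distance from the TCP to the grasp point, in m); z points along the fingers, y is the line along which they close (so a half turn about z gives the same grasp; the last joint's range is limited). The gripper opens to 85 mm and grips with 20 to 120 N. Pads are 22 mm wide; open, the fingers measure 114 mm over their backs; the gripper's body (76 mm by 85 mm) begins 54 mm behind the grasp point. The pads swing forward as they close: fully open they stand 13 mm farther back than shut.
Start: joints at [1.105, 0.276, 1.505, -0, 1.361, -0.121], TCP at [0.194, 0.541, 0.231] pointing down, gripper open.
Joint ranges: [-2.89, 2.89], [-0.75, 2.08], [0.22, 2.7], [-1.18, 4.32], [0.11, 2.71], [-2.7, 2.7]. Speed limits (rad/s): [2.57, 2.57, 3.14, 3.14, 3.14, 3.14].

### API

Orientations are given as a unit quaternion [w, x, y, z].
In Python, from rig import manip gives the robot as it stands.
- The arm moves only by the shell command python3 -m pendant 'ROWS' [FORCE]. ROWS is JSON, a list of rows, each an object of numbers: "jaw": the opening, from -1 (shut) to 1 (fully open); "tx", "ty", "tz": the shift along the world's x, y, z in cm; "ax", "ay", "az": the turn, a rotation vector about the world's x, y, z in degrees. In form: [{"jaw": .., "tx": .., "ty": .., "tz": .., "ax": .., "ay": .., "az": ..}, ...]. A call has 1 to 10 rows; each row is the pose to reach, as a shift and turn from the pose commanded when the call began; what a row does not reach only later rows make up. A row lasts 1/8 s, in which the tool goes at most 62.5 mm and 10.7 degrees, less where a joint would pass 70% of its speed; a pose out of reach is approached as far as the arm can. A call with a gripper value outside its range is refused whole. The fingers move at their own pace and stop on an object; FORCE is the grip in N (left out, the last holds). Time passes only in rows, so rows that repeat a pose let the fingers close. It gives the time, the measured TCP pose, the force, the opening and the grip force at its end, in the units of the state.
- manip.get_state(): the state, without advancing time (a new reading comes with each control period).
- manip.get_image(name): name is "side" or "top" or "wrist"; returns a dict with "pixels" (420x560x3 uint8, blue, green, red), "depth" (420x560 float32, m along the optical axis (not along the pixel's ray), 0 where there is no reading), "fx", "fy", "cx", "cy" (pixels), "pose" (4x4, takes a point from camera to world coordinates). Camera axes: x right, y down, z forward; pixel columns grow to the right and rows downward; lengths in m; the calibration is good to about 2 mm. A picture is of the moment at which its call begins.
- manip.sign_off(): hands the job in; it is judged then, once.
The state is a dict: "clock": time; "qpos": joint angles; "qd": joint speeds; "effort": joint torques, N m; "position": TCP position; "ee_rot": TCP orientation; "contact_force": force on the tool from outside, world axes, zero at the start; "moment": the same for the moment, N m; "width": finger opening in m; "gripper_force": force on a finger pad.
Only numpy, scipy, OpenCV 4.12 (cv2) and the standard library are available. Lean on these libraries where they do the work, as an engineer would, in place of code of your own. Each camera call takes 0.05 s, during which the arm holds its last target. There are 200 camera calls.

### The job

Take the wide open pipe that stands upright on the bench, lay it on its side in the two wooden saddles in front of the dust extractor, clear of its port, then slide it along the saddles onto the port, pushing the stiff rubber sealing ring back until you feel it stop dead against its backing nut, which is set differently every time. Seat it there with a firm push of about 20 N (never over 50 N) held for about a second, then leave the pipe on the port against the ring, and everything else on the bench undisturbed.

Things in the scene. Friction and masses are not known exactly. Their poses are not given: they have to be found in the camera images.
- pipe: the wide pipe: a plain aluminium tube, open at both ends, outside diameter 54, bore 46, length 130; stands upright at the start. Origin: centre of its lower end; z runs along its axis to the other end. The ends are alike: either may face the port
- pipe_mid (a point): the middle of the wide pipe's axis, 65 mm from either end; axes as pipe
- extractor: fixed dust extractor: a plywood board 15 thick (130 wide under the saddles, from y = -65) with a grey steel box (170 along x, 160 along y, top 180 above the bench, motor cap to 210), a steel spigot (the port) and two wooden V saddles. Origin on the bench surface below saddle_mid; z up; y points from the saddles into the box, along the spigot's axis. Box front at y = +125
- port_tip (a point): centre of the spigot's free end (extractor y = +65, 80 above the bench), axes as extractor. The spigot is 42 in diameter, sticks out 60 from the box, its nose tapered to 32 over the last 8
- saddle_mid (a point): point on the spigot's axis produced (extractor y = 0, 80 above the bench), axes as extractor. Saddles at y = -45..-15 and +18..+48, reaching 26 to either side and 63 above the bench; a 54 mm pipe resting in them is in line with the spigot. With its middle 10 to 25 towards -y of this point it is clear of the spigot and steady
- seal: black rubber-faced sealing ring (diameter 60, 6 thick) that slides on the spigot; axes as extractor; origin: centre of its outer face (towards the saddles), which starts at extractor y = +89 to +91. It moves stiffly (about 7 N) and stays where it is left. It stops against a backing nut hidden behind it, with its outer face anywhere from y = +94 to +109: only the push tells
- narrow_pipe: another aluminium tube, standing: outside diameter 40, bore 32, height 105; too narrow for the port. Origin: centre of its underside
- blank: solid round wooden turning blank, standing: diameter 54, height 95. Origin: centre of its underside
- glue_bottle: white bottle, diameter 60, height 150. Origin: centre of its underside
- oil_bottle: amber bottle, diameter 48, height 130. Origin: centre of its underside
- hammer: hammer lying on the bench, along its x axis
- screwdriver: screwdriver lying on the bench, along its x axis
- offcut: wooden offcut 90 x 50 x 35. Origin: centre of its underside
Mind the look-alikes: they are no part of the job. Leave any red or turquoise look-alike of the pipe alone.

How it is judged:
By the outcome, as a careful person would: the job done as asked, in the order asked, and still so for the second after the job is handed in, with the robot touching nothing.
It also fails if it takes over 64 s, if anything falls off the work surface, if the arm or the gripper's body presses on something with over 40 N, if the wrist force passes 120 N, or if a joint passes its speed limit or range.

## Working session

There is one attempt and no reset: what is moved stays moved. The work goes in short steps, Python scripts to look and compute and a shell command to move; the robot and the scene stay as the last step left them, time stands still between calls to the robot, and variables do not carry over. Pictures are saved under pics/ and viewed, at most 10 in all, crops included, and the job is handed in when it is done.

```bash
mkdir -p pics; ls
python3 - <<'E'
from rig import manip
import cv2,numpy as np
print(manip.get_state(), manip.grip_point_offset)
ims=[]
for n in ["top","side"]:
    r=manip.get_image(n); cv2.imwrite(f"pics/{n}0.png",r["pixels"]); np.savez(f"{n}0.npz",**r)
    print(n,r["fx"],r["cx"],r["cy"],np.round(r["pose"],3).tolist())
E
```

```text
pics
{'clock': 0.0, 'qpos': array([ 1.10500700e+00,  2.76568267e-01,  1.50615380e+00,  1.19538667e-06,
        1.36075286e+00, -1.20968926e-01]), 'qd': array([-0.00119902, -0.00099119, -0.00045769,  0.00189188, -0.00162905,
        0.00012084]), 'effort': array([ 1.48308172e-03, -4.16763783e+01, -2.45809042e+01, -1.49236178e-05,
        1.08019420e-02,  1.28009253e-05]), 'position': array([0.19410003, 0.54065293, 0.23044676]), 'ee_rot': array([-2.72725471e-04,  1.71557358e-01,  9.85173684e-01, -9.00754883e-04]), 'contact_force': array([0.57939642, 0.29520471, 0.01876139]), 'moment': array([ 0.04342702, -0.03486688,  0.01121331]), 'gripper_force': 0.0, 'width': 0.08534133688609123} 0.0187
top 437.9285844289871 272.7072746915775 211.19996418652616 [[-0.015, -0.981, 0.195, 0.388], [-1.0, 0.01, -0.026, -0.092], [0.024, -0.196, -0.98, 0.935], [0.0, 0.0, 0.0, 1.0]]
side 528.6416124044324 271.78804823809446 213.11318325537036 [[0.923, -0.223, 0.313, 0.198], [-0.384, -0.551, 0.741, -0.977], [0.007, -0.804, -0.594, 0.748], [0.0, 0.0, 0.0, 1.0]]
```

View pics/top0.png

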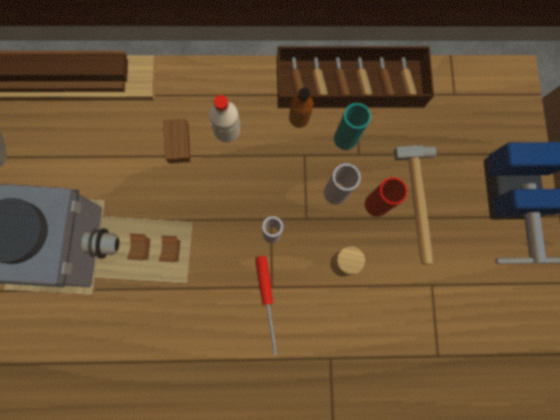

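View pics/side0.png

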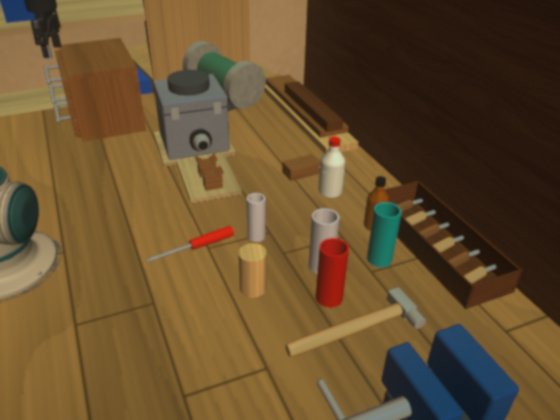

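The top view shows the grey pipe at about (346,180), with red at (386,197) and turquoise at (352,127) next to it. The narrow pipe is at (272,229), the blank at (350,260) and the extractor at left, with its spigot at (100,243) and saddles at (138,246) and (168,248). The side view confirms this, with the pipe at (324,240) between the red and turquoise ones.

```bash
cat > h.py <<'E'
import numpy as np,cv2
def cloud(r):
    d=r["depth"]; v,u=np.indices(d.shape)
    p=np.stack([(u-r["cx"])/r["fx"]*d,(v-r["cy"])/r["fy"]*d,d],-1)
    P=np.array(r["pose"]); w=p@P[:3,:3].T+P[:3,3]; w[d<=0]=np.nan
    return w
def circ(x,y):
    s=np.linalg.lstsq(np.c_[2*x,2*y,np.ones_like(x)],x*x+y*y,rcond=None)[0]
    return s[0],s[1],np.sqrt(s[2]+s[0]**2+s[1]**2)
E
python3 - <<'E'
import numpy as np,cv2
from h import *
c={}
for n in["top","side"]:
    r=dict(np.load(n+"0.npz")); W=cloud(r); c[n]=(r,W)
    print(n,"bench z",np.nanmedian(W[300:340,100:250,2]) if n=="top" else np.nanmedian(W[300:340,100:200,2]))
    for nm,box,z0 in [("pipe",(320,155,370,210) if n=="top" else (300,200,345,275),.13),("red",(360,170,412,222) if n=="top" else (312,232,352,310),.13),("turq",(330,98,375,155)if n=="top" else (366,198,404,270),.13),
       ("narrow",(255,210,290,245)if n=="top" else (243,188,270,245),.105),("blank",(330,240,372,280)if n=="top" else (235,238,270,300),.095)]:
        a,b,e,f=box; q=W[b:f,a:e].reshape(-1,3); q=q[q[:,2]>.03]
        t=q[abs(q[:,2]-z0)<.008]
        print(nm,len(t),"zmax",np.round(np.nanpercentile(q[:,2],98),3),"rim circ",np.round(circ(t[:,0],t[:,1]),4),"bbox mid",np.round((t.min(0)+t.max(0))/2,3),np.round(np.ptp(t,axis=0),3))
    # extractor
    m=np.isfinite(W[...,2])
    q=W.reshape(-1,3); q=q[np.isfinite(q[:,2])]
    near=(q[:,1]>.1)&(q[:,1]<.6)&(q[:,0]>.2)&(q[:,0]<.5)
    q=q[near]
    r_=W[225:265,80:180] if n=="top" else W[125:190,185:230]
    for lo,hi in [(.09,.115),(.05,.068)]:
        s=r_[(r_[...,2]>lo)&(r_[...,2]<hi)]; print(lo,len(s),np.round(s.mean(0),3),np.round(s.min(0),3),np.round(s.max(0),3))
print(np.round(c["top"][1][[243]*8,[85,95,105,112,125,138,168,180]],3))
# box front plane from side
W=c["side"][1][100:150,165:228].reshape(-1,3); W=W[(W[:,2]>.12)&(W[:,2]<.17)]
A=np.c_[W[:,0],np.ones(len(W))]
for _ in range(4):
    s=np.linalg.lstsq(A,W[:,1],rcond=None)[0]; k=abs(A@s-W[:,1])<.006+.01*(_<1); A,W=A[k],W[k]
print("front y=ax+b",s,len(W), "angle",np.degrees(np.arctan(s[0])),W.min(0),W.max(0))
E
```

```text
top bench z -0.0009738208646484781
pipe 214 zmax 0.131 rim circ [ 0.6137 -0.2546  0.0248] bbox mid [ 0.614 -0.254  0.127] [0.053 0.052 0.01 ]
red 220 zmax 0.131 rim circ [ 0.586  -0.3431  0.0248] bbox mid [ 0.587 -0.343  0.128] [0.054 0.053 0.011]
turq 217 zmax 0.131 rim circ [ 0.7381 -0.2818  0.0249] bbox mid [ 0.738 -0.282  0.128] [0.054 0.053 0.011]
narrow 135 zmax 0.107 rim circ [ 0.5233 -0.1125  0.0179] bbox mid [ 0.523 -0.113  0.102] [0.038 0.039 0.01 ]
blank 617 zmax 0.097 rim circ [ 0.458  -0.2626  0.0191] bbox mid [ 0.458 -0.263  0.094] [0.052 0.054 0.013]
0.09 765 [0.498 0.224 0.099] [0.459 0.189 0.09 ] [0.532 0.254 0.113]
0.05 763 [0.491 0.138 0.057] [0.46  0.079 0.05 ] [0.539 0.255 0.068]
side bench z 0.0008461903067598087
pipe 537 zmax 0.132 rim circ [ 0.597  -0.3013  0.0524] bbox mid [ 0.6   -0.302  0.128] [0.081 0.143 0.012]
red 310 zmax 0.131 rim circ [ 0.5858 -0.3459  0.0249] bbox mid [ 0.586 -0.346  0.128] [0.053 0.056 0.011]
turq 261 zmax 0.131 rim circ [ 0.7379 -0.2843  0.0247] bbox mid [ 0.738 -0.283  0.128] [0.054 0.057 0.011]
narrow 163 zmax 0.106 rim circ [ 0.523  -0.1148  0.0178] bbox mid [ 0.523 -0.114  0.102] [0.039 0.042 0.011]
blank 495 zmax 0.098 rim circ [ 0.4572 -0.2665  0.02  ] bbox mid [ 0.457 -0.265  0.093] [0.053 0.056 0.012]
0.09 463 [0.506 0.229 0.1  ] [0.467 0.187 0.09 ] [0.582 0.257 0.115]
0.05 498 [0.503 0.158 0.057] [0.461 0.075 0.05 ] [0.583 0.258 0.068]
[[0.496 0.243 0.099]
 [0.495 0.22  0.109]
 [0.496 0.204 0.102]
 [0.496 0.193 0.097]
 [0.507 0.195 0.011]
 [0.502 0.157 0.049]
 [0.5   0.096 0.056]
 [0.505 0.08  0.013]]
front y=ax+b [-0.07367121  0.28612909] 1061 angle -4.213437814717542 [0.41893129 0.2378008  0.12002814] [0.58461004 0.26033953 0.16999128]
```

Run:
```python
import numpy as np
from h import *
from scipy.spatial.transform import Rotation as R
for n in["top","side"]:
    r=dict(np.load(n+"0.npz")); W=cloud(r).reshape(-1,3); W=W[np.isfinite(W[:,2])]
    def sel(x0,x1,y0,y1,z0,z1): return W[(W[:,0]>x0)&(W[:,0]<x1)&(W[:,1]>y0)&(W[:,1]<y1)&(W[:,2]>z0)&(W[:,2]<z1)]
    F=sel(.43,.57,.22,.28,.12,.17)
    for _ in range(5):
        s=np.polyfit(F[:,0],F[:,1],1); F=F[abs(np.polyval(s,F[:,0])-F[:,1])<.006]
    print(n,"front",s,len(F),"y at .496",np.polyval(s,.496))
    S=sel(.46,.54,.195,.212,.07,.12); print(" spig",len(S),np.round([S[:,0].min(),S[:,0].max(),S[:,2].max()],4), "ridge x",np.round(np.mean(S[S[:,2]>S[:,2].max()-.004],axis=0),4))
    S=sel(.45,.55,.216,.235,.085,.13); print(" seal",len(S),np.round([S[:,0].min(),S[:,0].max(),S[:,1].min(),S[:,1].max(),S[:,2].max()],4))
    for y0,y1 in[(.07,.12),(.13,.19)]:
        S=sel(.45,.55,y0,y1,.054,.07); print(" saddle top",len(S),np.round(np.r_[S.min(0),S.max(0)],4),np.round(np.median(S,0),4))
    B=sel(.38,.6,.05,.17,.010,.020)
    for y in(.07,.09,.11,.13,.15):
        b=B[abs(B[:,1]-y)<.006]; 
        if len(b): print("  board",y,np.round(np.percentile(b[:,0],[1,99]),4))
    print(" board ymin",np.round(np.percentile(B[:,1],1),4))
    for nm,b in[("glue",(.6,.8,-.1,.1)),("offcut",(.6,.8,.02,.2))]:
        S=sel(*b,.02,.2); print(nm,np.round(np.r_[S.min(0),S.max(0)],3))
a=np.radians(-4.2); ex=np.array([np.cos(a),np.sin(a),0]); ey=np.array([-np.sin(a),np.cos(a),0]); ez=np.array([0,0,1])
from rig import manip
q=manip.get_state()["ee_rot"]; R0=R.from_quat(q,scalar_first=True)
for t in(45,):
    t=np.radians(t); d=-np.sin(t)*ey-np.cos(t)*ez
    for sg in(1,-1):
        Rg=R.from_matrix(np.c_[np.cross(sg*ex,d),sg*ex,d]); print("rotvec",np.round((Rg*R0.inv()).as_rotvec(degrees=True),1))
```

```text
top front [-0.0739903   0.28642247] 967 y at .496 0.24972328241584624
 spig 204 [0.4762 0.518  0.1022] ridge x [0.497  0.2037 0.0996]
 seal 258 [0.4686 0.524  0.216  0.235  0.1123]
 saddle top 221 [0.4617 0.0793 0.0541 0.5141 0.112  0.0649] [0.5    0.0955 0.059 ]
 saddle top 233 [0.4664 0.142  0.0541 0.5191 0.1899 0.0664] [0.5038 0.1579 0.0588]
  board 0.07 [0.4219 0.5496]
  board 0.09 [0.4243 0.552 ]
  board 0.11 [0.4247 0.5544]
  board 0.13 [0.4268 0.5545]
  board 0.15 [0.4291 0.5572]
 board ymin 0.0588
glue [ 0.684 -0.046  0.02   0.784  0.1    0.154]
offcut [0.683 0.064 0.02  0.775 0.12  0.039]
side front [-0.07729377  0.28782101] 914 y at .496 0.24948329654297546
 spig 93 [0.475  0.5256 0.1129] ridge x [0.4944 0.2107 0.1108]
 seal 71 [0.4685 0.5197 0.216  0.2348 0.1113]
 saddle top 115 [0.4606 0.0755 0.0542 0.5144 0.1117 0.0652] [0.4976 0.0906 0.0594]
 saddle top 106 [0.4662 0.1374 0.054  0.5197 0.1773 0.0657] [0.4975 0.1557 0.0591]
  board 0.07 [0.4224 0.5486]
  board 0.09 [0.4236 0.5509]
  board 0.11 [0.4253 0.5521]
  board 0.13 [0.4271 0.5546]
  board 0.15 [0.4275 0.556 ]
 board ymin 0.0544
glue [ 0.683 -0.052  0.02   0.789  0.099  0.153]
offcut [0.682 0.059 0.02  0.774 0.121 0.04 ]
rotvec [-40.3 -26.3 -70.3]
rotvec [-28.1  43.4  99.4]
```

```bash
python3 -m pendant '[{"jaw":1,"tz":6},{"jaw":1,"tx":2,"ty":-4,"tz":10},{"jaw":1,"tx":5,"ty":-9,"tz":12,"ax":-5,"ay":-3.3,"az":-8.8},{"jaw":1,"tx":8,"ty":-14,"tz":13,"ax":-10,"ay":-6.6,"az":-17.6},{"jaw":1,"tx":11,"ty":-19,"tz":13,"ax":-15,"ay":-9.9,"az":-26.4},{"jaw":1,"tx":14,"ty":-24,"tz":13,"ax":-20,"ay":-13.2,"az":-35.2},{"jaw":1,"tx":17,"ty":-29,"tz":13,"ax":-25,"ay":-16.5,"az":-44},{"jaw":1,"tx":20,"ty":-34,"tz":13,"ax":-30,"ay":-19.8,"az":-52.8},{"jaw":1,"tx":23,"ty":-39,"tz":13,"ax":-35,"ay":-23,"az":-61.5},{"jaw":1,"tx":26,"ty":-44,"tz":13,"ax":-40.3,"ay":-26.3,"az":-70.3}]' 80
cat > st.py <<'E'
from rig import manip
import numpy as np
from scipy.spatial.transform import Rotation as R
s=manip.get_state(); p=s["position"]; r=R.from_quat(s["ee_rot"],scalar_first=True).as_matrix()
print("t",s["clock"],"p",np.round(p,4),"F",np.round(s["contact_force"],1),"w",round(s["width"],4),"gf",s["gripper_force"]); print("q",np.round(s["qpos"],2),"toolz",np.round(r[:,2],3),"tooly",np.round(r[:,1],3))
E
python3 st.py
```

```text
t 0.1 p [0.1941 0.5407 0.2305] F [-0.5 -0.4 -0.3] w 0.0856 gf 0.0
q [ 1.11  0.28  1.51  0.    1.36 -0.12] toolz [-0.001 -0.002 -1.   ] tooly [ 0.338  0.941 -0.002]invalid input at $[0]: expected keys jaw, tx, ty, tz, ax, ay, az
```

All keys are needed in every row.

```bash
python3 -m pendant '[{"jaw":1,"tx":0,"ty":0,"tz":6,"ax":0,"ay":0,"az":0},{"jaw":1,"tx":2,"ty":-4,"tz":10,"ax":0,"ay":0,"az":0},{"jaw":1,"tx":5,"ty":-9,"tz":12,"ax":-5,"ay":-3.3,"az":-8.8},{"jaw":1,"tx":8,"ty":-14,"tz":13,"ax":-10,"ay":-6.6,"az":-17.6},{"jaw":1,"tx":11,"ty":-19,"tz":13,"ax":-15,"ay":-9.9,"az":-26.4},{"jaw":1,"tx":14,"ty":-24,"tz":13,"ax":-20,"ay":-13.2,"az":-35.2},{"jaw":1,"tx":17,"ty":-29,"tz":13,"ax":-25,"ay":-16.5,"az":-44},{"jaw":1,"tx":20,"ty":-34,"tz":13,"ax":-30,"ay":-19.8,"az":-52.8},{"jaw":1,"tx":23,"ty":-39,"tz":13,"ax":-35,"ay":-23,"az":-61.5},{"jaw":1,"tx":26,"ty":-44,"tz":13,"ax":-40.3,"ay":-26.3,"az":-70.3}]' 80
python3 st.py
```

```text
clock: 1.35
position: [0.4549, 0.0999, 0.3612]
ee_rot: [0.261, 0.677, 0.628, -0.28]
contact_force: [-0.2, 1.6, -0.1]
width: 0.0855
gripper_force: 0.0
t 1.35 p [0.4549 0.0999 0.3612] F [-0.2  1.6 -0.1] w 0.0855 gf 0.0
q [ 0.53  0.29  1.43 -0.66  1.87  0.55] toolz [-0.051 -0.706 -0.706] tooly [ 0.997 -0.075  0.003]
```

```bash
python3 -m pendant '[{"jaw":1,"tx":3,"ty":-5,"tz":0,"ax":0,"ay":0,"az":0},{"jaw":1,"tx":6,"ty":-10,"tz":-1,"ax":0,"ay":0,"az":0},{"jaw":1,"tx":9,"ty":-15,"tz":-4,"ax":0,"ay":0,"az":0},{"jaw":1,"tx":12,"ty":-19,"tz":-8,"ax":0,"ay":0,"az":0},{"jaw":1,"tx":14.5,"ty":-23,"tz":-12,"ax":0,"ay":0,"az":0},{"jaw":1,"tx":16.4,"ty":-26,"tz":-16,"ax":0,"ay":0,"az":0},{"jaw":1,"tx":16.4,"ty":-28.1,"tz":-19.6,"ax":0,"ay":0,"az":0},{"jaw":1,"tx":16.4,"ty":-28.1,"tz":-19.6,"ax":0,"ay":0,"az":0}]' 80
python3 st.py
python3 - <<'E'
from rig import manip
import cv2
cv2.imwrite("pics/w1.png",manip.get_image("wrist")["pixels"])
E
```

```text
clock: 2.35
position: [0.6159, -0.181, 0.1616]
ee_rot: [0.257, 0.676, 0.63, -0.282]
contact_force: [-0.2, -0.5, -0.4]
width: 0.0857
gripper_force: 0.0
t 2.35 p [ 0.6159 -0.181   0.1616] F [-0.2 -0.5 -0.4] w 0.0857 gf 0.0
q [ 0.01  0.51  1.6  -0.83  1.26  0.44] toolz [-0.057 -0.704 -0.708] tooly [ 0.997 -0.074 -0.007]
```

View pics/w1.png

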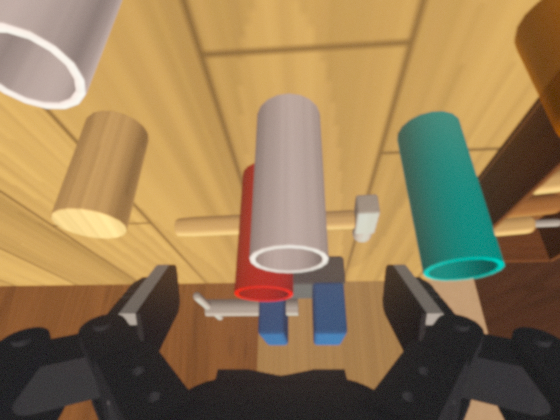

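The wrist view shows the pipe at (289,180) roughly centred between the open fingers (150 and 410), with red behind it and clear. Next I advance and grip.

```bash
python3 -m pendant '[{"jaw":1,"tx":-0.1,"ty":-3,"tz":-2.9,"ax":0,"ay":0,"az":0},{"jaw":1,"tx":-0.2,"ty":-6,"tz":-5.9,"ax":0,"ay":0,"az":0},{"jaw":1,"tx":-0.3,"ty":-8.4,"tz":-8.2,"ax":0,"ay":0,"az":0},{"jaw":1,"tx":-0.3,"ty":-8.4,"tz":-8.2,"ax":0,"ay":0,"az":0},{"jaw":1,"tx":-0.3,"ty":-8.4,"tz":-8.2,"ax":0,"ay":0,"az":0}]' 80
python3 st.py
python3 - <<'E'
from rig import manip
import cv2
cv2.imwrite("pics/w2.png",manip.get_image("side")["pixels"][170:330,220:430].repeat(3,0).repeat(3,1))
E
```

```text
clock: 3.02
position: [0.6169, -0.2629, 0.0854]
ee_rot: [0.262, 0.676, 0.63, -0.278]
contact_force: [-0.3, -0.7, 0.1]
width: 0.0855
gripper_force: 0.0
t 3.025 p [ 0.6169 -0.2629  0.0854] F [-0.3 -0.7  0.1] w 0.0855 gf 0.0
q [-0.12  0.59  1.69 -0.94  1.06  0.52] toolz [-0.046 -0.705 -0.708] tooly [ 0.998 -0.07   0.004]
```

View pics/w2.png

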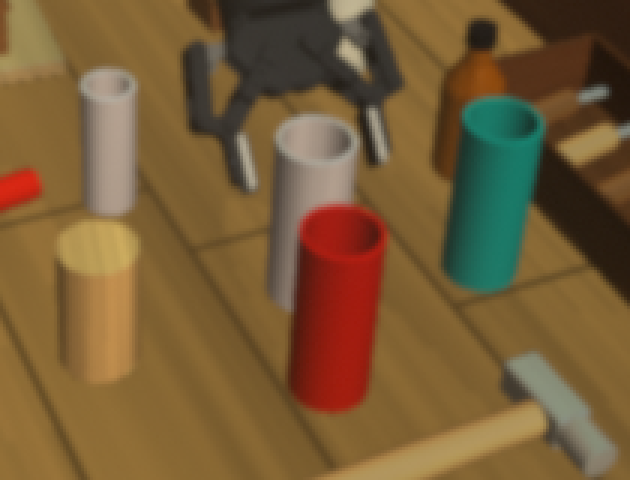

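The side view shows the fingers either side of the upper pipe (tips at (245,185) and (378,155)), clear of red and turquoise. I'll go a few mm deeper and close.

```bash
python3 -m pendant '[{"jaw":1,"tx":-0.3,"ty":-0.4,"tz":-0.4,"ax":0,"ay":0,"az":0},{"jaw":-0.2,"tx":-0.3,"ty":-0.4,"tz":-0.4,"ax":0,"ay":0,"az":0},{"jaw":-0.6,"tx":-0.3,"ty":-0.4,"tz":-0.4,"ax":0,"ay":0,"az":0},{"jaw":-0.6,"tx":-0.3,"ty":-0.4,"tz":-0.4,"ax":0,"ay":0,"az":0},{"jaw":-0.6,"tx":-0.3,"ty":-0.4,"tz":-0.4,"ax":0,"ay":0,"az":0},{"jaw":-0.6,"tx":-0.3,"ty":-0.4,"tz":-0.4,"ax":0,"ay":0,"az":0}]' 80
python3 st.py
```

```text
clock: 3.82
position: [0.613, -0.268, 0.0801]
ee_rot: [0.261, 0.676, 0.63, -0.279]
contact_force: [0.3, 0.9, 4.8]
width: 0.0528
gripper_force: 83.0
t 3.825 p [ 0.613  -0.268   0.0801] F [0.3 0.9 4.8] w 0.0528 gf 82.97625077917473
q [-0.13  0.59  1.7  -0.95  1.05  0.53] toolz [-0.048 -0.705 -0.707] tooly [ 0.998 -0.07   0.002]
```

```bash
python3 -m pendant '[{"jaw":-0.6,"tx":0,"ty":0,"tz":2,"ax":0,"ay":0,"az":0},{"jaw":-0.6,"tx":0,"ty":0,"tz":7,"ax":0,"ay":0,"az":0},{"jaw":-0.6,"tx":0,"ty":0,"tz":12,"ax":0,"ay":0,"az":0},{"jaw":-0.6,"tx":-1,"ty":2,"tz":17,"ax":0,"ay":0,"az":0},{"jaw":-0.6,"tx":-2,"ty":5,"tz":21,"ax":8,"ay":-0.6,"az":0},{"jaw":-0.6,"tx":-3,"ty":8,"tz":23,"ax":16,"ay":-1.2,"az":0},{"jaw":-0.6,"tx":-4,"ty":12,"tz":24,"ax":25,"ay":-1.8,"az":0},{"jaw":-0.6,"tx":-5.5,"ty":16,"tz":24,"ax":34,"ay":-2.5,"az":0},{"jaw":-0.6,"tx":-7,"ty":20,"tz":24,"ax":43,"ay":-3.2,"az":0},{"jaw":-0.6,"tx":-8.5,"ty":24,"tz":24,"ax":52,"ay":-3.8,"az":0}]' 80
python3 st.py
```

```text
clock: 5.08
position: [0.5265, -0.0262, 0.3189]
ee_rot: [-0.045, 0.731, 0.68, 0.048]
contact_force: [-0.2, -0.1, -3.0]
width: 0.0527
gripper_force: 84.0
t 5.075 p [ 0.5265 -0.0262  0.3189] F [-0.2 -0.1 -3. ] w 0.0527 gf 83.99439986853395
q [-0.27  0.17  1.44  0.13  1.56 -0.2 ] toolz [ 0.01   0.131 -0.991] tooly [ 0.997 -0.072  0.001]
```

```bash
python3 -m pendant '[{"jaw":-0.6,"tx":-1,"ty":3,"tz":0,"ax":9.5,"ay":-0.7,"az":0},{"jaw":-0.6,"tx":-2,"ty":6,"tz":0,"ax":19,"ay":-1.4,"az":0},{"jaw":-0.6,"tx":-3,"ty":9,"tz":-2,"ax":28.5,"ay":-2.1,"az":0},{"jaw":-0.6,"tx":-3.9,"ty":11.5,"tz":-5,"ax":37.9,"ay":-2.8,"az":0},{"jaw":-0.6,"tx":-3.9,"ty":11.5,"tz":-9,"ax":37.9,"ay":-2.8,"az":0},{"jaw":-0.6,"tx":-3.9,"ty":11.5,"tz":-13,"ax":37.9,"ay":-2.8,"az":0},{"jaw":-0.6,"tx":-3.9,"ty":11.5,"tz":-15,"ax":37.9,"ay":-2.8,"az":0},{"jaw":-0.6,"tx":-3.9,"ty":11.5,"tz":-15,"ax":37.9,"ay":-2.8,"az":0},{"jaw":-0.6,"tx":-3.9,"ty":11.5,"tz":-15,"ax":37.9,"ay":-2.8,"az":0}]' 80
python3 st.py
python3 - <<'E'
from rig import manip
import cv2,numpy as np
for n in("top","side"):
    r=manip.get_image(n); np.savez(n+"1.npz",**r); cv2.imwrite("pics/%s1.png"%n,r["pixels"])
a=cv2.imread("pics/top1.png")[150:330,60:260]; b=cv2.imread("pics/side1.png")[60:240,120:320]
cv2.imwrite("pics/c1.png",cv2.resize(np.hstack([a,b]),None,fx=2,fy=2))
E
```

```text
clock: 6.2
position: [0.4887, 0.0871, 0.1697]
ee_rot: [-0.261, 0.676, 0.629, 0.283]
contact_force: [0.6, -0.8, -1.1]
width: 0.0524
gripper_force: 84.0
t 6.2 p [0.4887 0.0871 0.1697] F [ 0.6 -0.8 -1.1] w 0.0524 gf 84.01549044647254
q [-0.49  0.32  1.91  0.73  1.36 -0.75] toolz [ 0.055  0.708 -0.704] tooly [ 0.997 -0.074  0.003]
```

View pics/c1.png

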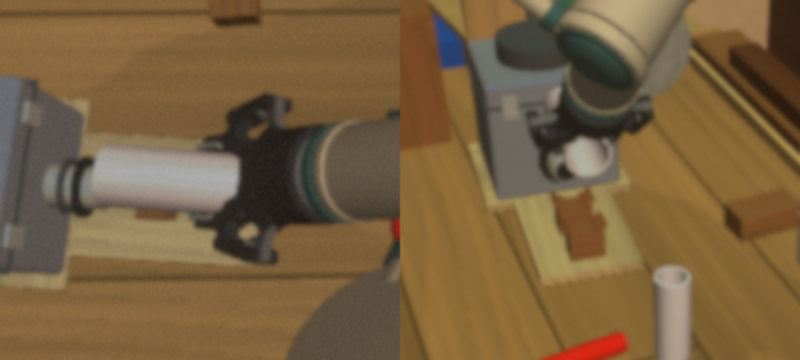

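The pipe is held level above the saddles (left crop, x 95–240). I'll measure its axis from the depth.

```bash
cat > ax.py <<'E'
import sys,numpy as np
from h import *
from scipy.optimize import least_squares
# pipe axis from top depth cloud: fit cylinder r=27 on surface points
def axis(r,zc,y0,y1,xc=.49):
    W=cloud(r).reshape(-1,3); W=W[np.isfinite(W[:,2])]
    S=W[(abs(W[:,0]-xc)<.035)&(W[:,1]>y0)&(W[:,1]<y1)&(W[:,2]>zc+.005)&(W[:,2]<zc+.045)]
    f=lambda p:(lambda d,q:np.linalg.norm(np.cross(q-np.array([p[0],.1,p[1]]),d/np.linalg.norm(d)),axis=1)-.027)(np.array([p[2],1,p[3]]),S)
    s=least_squares(f,[xc,zc,.074,0],loss="soft_l1",f_scale=.001)
    p=s.x
    k=abs(f(p))<.003; T=S[k]
    print(len(S),k.sum(),"axis at y=.1: x %.4f z %.4f"%(p[0],p[1]),"yaw slope %.4f (want .0743) pitch slope %.4f"%(p[2],p[3]),"y ends",np.round(np.percentile(T[:,1],[.3,99.7]),4))
    dx=(p[0]-(.4903-.0246*.0743)); print("lateral error x mm",round(dx*1e3,1))
E
python3 - <<'E'
import numpy as np
from ax import axis
axis(dict(np.load("top1.npz")),.182,.05,.178)
axis(dict(np.load("top1.npz")),.182,.03,.2)
E
```

```text
2220 2046 axis at y=.1: x 0.4896 z 0.1803 yaw slope 0.0843 (want .0743) pitch slope -0.0007 y ends [0.0505 0.1666]
lateral error x mm 1.1
2304 2080 axis at y=.1: x 0.4897 z 0.1803 yaw slope 0.0808 (want .0743) pitch slope -0.0031 y ends [0.0474 0.1666]
lateral error x mm 1.2
```

```bash
python3 -m pendant '[{"jaw":-0.6,"tx":-0.1,"ty":0.3,"tz":-3,"ax":0,"ay":0,"az":0},{"jaw":-0.6,"tx":-0.1,"ty":0.3,"tz":-6,"ax":0,"ay":0,"az":0},{"jaw":-0.6,"tx":-0.1,"ty":0.3,"tz":-8,"ax":0,"ay":0,"az":0},{"jaw":-0.6,"tx":-0.1,"ty":0.3,"tz":-9,"ax":0,"ay":0,"az":0},{"jaw":-0.6,"tx":-0.1,"ty":0.3,"tz":-9.5,"ax":0,"ay":0,"az":0},{"jaw":-0.6,"tx":-0.1,"ty":0.3,"tz":-9.5,"ax":0,"ay":0,"az":0}]' 80
python3 st.py
python3 - <<'E'
from rig import manip
from ax import axis
axis(manip.get_image("top"),.086,.05,.18)
E
```

```text
clock: 7.05
position: [0.4877, 0.0901, 0.0746]
ee_rot: [-0.261, 0.676, 0.629, 0.283]
contact_force: [0.3, 0.6, -1.8]
width: 0.0529
gripper_force: 84.0
t 7.05 p [0.4877 0.0901 0.0746] F [ 0.3  0.6 -1.8] w 0.0529 gf 83.99543484323658
q [-0.48  0.46  2.02  0.78  1.18 -0.92] toolz [ 0.055  0.708 -0.704] tooly [ 0.997 -0.074  0.003]
1810 1658 axis at y=.1: x 0.4884 z 0.0851 yaw slope 0.0790 (want .0743) pitch slope -0.0013 y ends [0.0513 0.1699]
lateral error x mm -0.1
```

Axis is 5 mm above seat. Lower finely, watching the force.

```bash
python3 -m pendant '[{"jaw":-0.6,"tx":0,"ty":0,"tz":-0.2,"ax":0,"ay":0,"az":0},{"jaw":-0.6,"tx":0,"ty":0,"tz":-0.3,"ax":0,"ay":0,"az":0},{"jaw":-0.6,"tx":0,"ty":0,"tz":-0.4,"ax":0,"ay":0,"az":0},{"jaw":-0.6,"tx":0,"ty":0,"tz":-0.4,"ax":0,"ay":0,"az":0}]' 80
python3 -m pendant '[{"jaw":-0.6,"tx":0,"ty":0,"tz":-0.1,"ax":0,"ay":0,"az":0},{"jaw":-0.6,"tx":0,"ty":0,"tz":-0.1,"ax":0,"ay":0,"az":0}]'
```

```text
clock: 7.6
position: [0.4874, 0.0902, 0.0703]
ee_rot: [-0.261, 0.676, 0.629, 0.282]
contact_force: [0.7, 0.2, -1.9]
width: 0.0527
gripper_force: 84.0
clock: 7.85
position: [0.4873, 0.0902, 0.0693]
ee_rot: [-0.261, 0.676, 0.629, 0.282]
contact_force: [-0.1, -0.3, -1.6]
width: 0.0528
gripper_force: 84.0
```

```bash
python3 -m pendant '[{"jaw":-0.6,"tx":0,"ty":0,"tz":-0.1,"ax":0,"ay":0,"az":0},{"jaw":-0.6,"tx":0,"ty":0,"tz":-0.1,"ax":0,"ay":0,"az":0}]' | grep -E "pos|cont"
python3 -m pendant '[{"jaw":-0.6,"tx":0,"ty":0,"tz":-0.1,"ax":0,"ay":0,"az":0},{"jaw":-0.6,"tx":0,"ty":0,"tz":-0.1,"ax":0,"ay":0,"az":0}]' | grep -E "pos|cont"
```

```text
position: [0.4877, 0.0903, 0.0686]
contact_force: [0.5, 0.2, 0.0]
position: [0.4882, 0.0904, 0.0682]
contact_force: [1.7, -0.1, 4.9]
```

Contact in the V. Release, let it settle, and look.

```bash
python3 -m pendant '[{"jaw":0.6,"tx":0,"ty":0,"tz":0,"ax":0,"ay":0,"az":0},{"jaw":0.6,"tx":0,"ty":0,"tz":0,"ax":0,"ay":0,"az":0},{"jaw":0.6,"tx":0,"ty":0,"tz":0,"ax":0,"ay":0,"az":0},{"jaw":0.6,"tx":0,"ty":0,"tz":0.6,"ax":0,"ay":0,"az":0},{"jaw":0.6,"tx":0,"ty":0,"tz":0.6,"ax":0,"ay":0,"az":0},{"jaw":0.6,"tx":0,"ty":0,"tz":0.6,"ax":0,"ay":0,"az":0}]' 60
python3 - <<'E'
from rig import manip
from ax import axis
import cv2,numpy as np
r=manip.get_image("top");axis(r,.08,.05,.18); s=manip.get_image("side")
a=r["pixels"][170:320,60:260]; b=s["pixels"][100:250,140:340]
cv2.imwrite("pics/c2.png",cv2.resize(np.hstack([a,b]),None,fx=2,fy=2))
E
```

```text
clock: 9.1
position: [0.4874, 0.0901, 0.0734]
ee_rot: [-0.261, 0.676, 0.629, 0.282]
contact_force: [-0.1, -0.2, -0.3]
width: 0.0688
gripper_force: 0.0
1707 1611 axis at y=.1: x 0.4895 z 0.0783 yaw slope 0.0685 (want .0743) pitch slope -0.0040 y ends [0.051  0.1698]
lateral error x mm 1.0
```

View pics/c2.png

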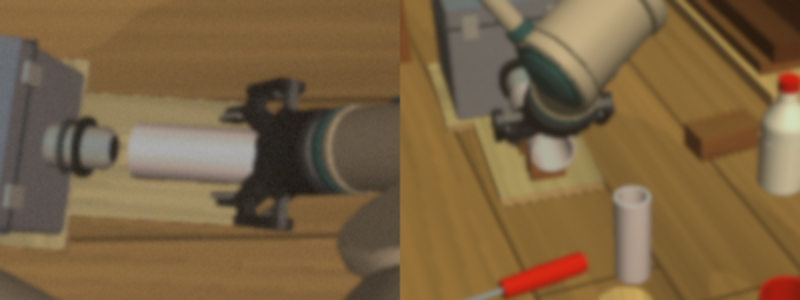

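The pipe lies level in the saddles (left crop, x 130–255) with a gap to the spigot nose at x≈115. Regrip slightly higher, recentred.

```bash
python3 -m pendant '[{"jaw":0.6,"tx":0.15,"ty":0,"tz":-0.2,"ax":0,"ay":0,"az":0},{"jaw":-0.6,"tx":0.15,"ty":0,"tz":-0.2,"ax":0,"ay":0,"az":0},{"jaw":-0.6,"tx":0.15,"ty":0,"tz":-0.2,"ax":0,"ay":0,"az":0},{"jaw":-0.6,"tx":0.15,"ty":0,"tz":-0.2,"ax":0,"ay":0,"az":0},{"jaw":-0.6,"tx":0.15,"ty":0,"tz":-0.2,"ax":0,"ay":0,"az":0}]' 60
python3 - <<'E'
from rig import manip
from ax import axis
axis(manip.get_image("top"),.08,.05,.18)
E
```

```text
clock: 9.82
position: [0.4892, 0.0901, 0.0715]
ee_rot: [-0.261, 0.676, 0.629, 0.283]
contact_force: [0.2, -1.3, 2.5]
width: 0.0527
gripper_force: 62.5
1775 1612 axis at y=.1: x 0.4895 z 0.0783 yaw slope 0.0686 (want .0743) pitch slope -0.0061 y ends [0.0509 0.1702]
lateral error x mm 1.0
```

```bash
python3 -m pendant '[{"jaw":-0.6,"tx":0.04,"ty":0.5,"tz":0,"ax":0,"ay":0,"az":0},{"jaw":-0.6,"tx":0.07,"ty":1,"tz":0,"ax":0,"ay":0,"az":0},{"jaw":-0.6,"tx":0.11,"ty":1.5,"tz":0,"ax":0,"ay":0,"az":0},{"jaw":-0.6,"tx":0.15,"ty":2,"tz":0,"ax":0,"ay":0,"az":0},{"jaw":-0.6,"tx":0.15,"ty":2,"tz":0,"ax":0,"ay":0,"az":0}]'
python3 -m pendant '[{"jaw":-0.6,"tx":0.04,"ty":0.5,"tz":0,"ax":0,"ay":0,"az":0},{"jaw":-0.6,"tx":0.07,"ty":1,"tz":0,"ax":0,"ay":0,"az":0},{"jaw":-0.6,"tx":0.07,"ty":1,"tz":0,"ax":0,"ay":0,"az":0}]'
```

```text
clock: 10.5
position: [0.4907, 0.1109, 0.0715]
ee_rot: [-0.261, 0.676, 0.628, 0.283]
contact_force: [2.1, 1.2, 2.3]
width: 0.0527
gripper_force: 62.4
clock: 10.88
position: [0.4914, 0.1205, 0.0715]
ee_rot: [-0.261, 0.676, 0.628, 0.283]
contact_force: [1.3, -1.0, 3.0]
width: 0.0531
gripper_force: 62.5
```

On the spigot with no jam. Continue.

```bash
python3 -m pendant '[{"jaw":-0.6,"tx":0.04,"ty":0.5,"tz":0,"ax":0,"ay":0,"az":0},{"jaw":-0.6,"tx":0.07,"ty":1,"tz":0,"ax":0,"ay":0,"az":0},{"jaw":-0.6,"tx":0.07,"ty":1,"tz":0,"ax":0,"ay":0,"az":0}]' |grep -E "pos|cont"
for i in 1; do python3 -m pendant '[{"jaw":-0.6,"tx":0.01,"ty":0.2,"tz":0,"ax":0,"ay":0,"az":0},{"jaw":-0.6,"tx":0.03,"ty":0.4,"tz":0,"ax":0,"ay":0,"az":0},{"jaw":-0.6,"tx":0.03,"ty":0.4,"tz":0,"ax":0,"ay":0,"az":0}]' |grep -E "pos|cont"; done
python3 -m pendant '[{"jaw":-0.6,"tx":0.01,"ty":0.2,"tz":0,"ax":0,"ay":0,"az":0},{"jaw":-0.6,"tx":0.01,"ty":0.2,"tz":0,"ax":0,"ay":0,"az":0}]' |grep -E "pos|cont"
python3 -m pendant '[{"jaw":-0.6,"tx":0.01,"ty":0.2,"tz":0,"ax":0,"ay":0,"az":0},{"jaw":-0.6,"tx":0.01,"ty":0.2,"tz":0,"ax":0,"ay":0,"az":0}]' |grep -E "pos|cont"
```

```text
position: [0.4921, 0.1303, 0.0715]
contact_force: [1.9, -0.5, 4.6]
position: [0.4924, 0.1339, 0.0715]
contact_force: [0.5, -3.9, 5.2]
position: [0.4925, 0.1356, 0.0715]
contact_force: [0.7, -4.4, 6.7]
position: [0.4926, 0.1364, 0.0714]
contact_force: [-1.8, -12.6, 11.7]
```

```bash
python3 -m pendant '[{"jaw":-0.6,"tx":0.01,"ty":0.1,"tz":0,"ax":0,"ay":0,"az":0},{"jaw":-0.6,"tx":0.01,"ty":0.1,"tz":0,"ax":0,"ay":0,"az":0}]' |grep -E "pos|cont"
python3 -m pendant '[{"jaw":-0.6,"tx":0.01,"ty":0.1,"tz":0,"ax":0,"ay":0,"az":0},{"jaw":-0.6,"tx":0.01,"ty":0.1,"tz":0,"ax":0,"ay":0,"az":0}]' |grep -E "pos|cont"
python3 -m pendant '[{"jaw":-0.6,"tx":0.01,"ty":0.1,"tz":0,"ax":0,"ay":0,"az":0},{"jaw":-0.6,"tx":0.01,"ty":0.1,"tz":0,"ax":0,"ay":0,"az":0}]' |grep -E "pos|cont"
```

```text
position: [0.4927, 0.1371, 0.0714]
contact_force: [-2.9, -13.7, 12.9]
position: [0.4928, 0.138, 0.0714]
contact_force: [-3.3, -13.2, 12.8]
position: [0.4928, 0.1391, 0.0714]
contact_force: [-3.6, -13.8, 12.9]
```

```bash
python3 -m pendant '[{"jaw":-0.6,"tx":0.01,"ty":0.1,"tz":0,"ax":0,"ay":0,"az":0},{"jaw":-0.6,"tx":0.02,"ty":0.2,"tz":0.03,"ax":0,"ay":0,"az":0}]' |grep -E "pos|cont"
python3 -m pendant '[{"jaw":-0.6,"tx":0.01,"ty":0.1,"tz":0,"ax":0,"ay":0,"az":0},{"jaw":-0.6,"tx":0.01,"ty":0.1,"tz":0.03,"ax":0,"ay":0,"az":0}]' |grep -E "pos|cont"
python3 -m pendant '[{"jaw":-0.6,"tx":0.01,"ty":0.1,"tz":0,"ax":0,"ay":0,"az":0},{"jaw":-0.6,"tx":0.01,"ty":0.1,"tz":0,"ax":0,"ay":0,"az":0}]' |grep -E "pos|cont"
```

```text
position: [0.493, 0.141, 0.0714]
contact_force: [-2.7, -13.1, 9.7]
position: [0.4931, 0.1421, 0.0714]
contact_force: [-0.8, -11.1, 7.6]
position: [0.4931, 0.1431, 0.0714]
contact_force: [-2.1, -11.8, 8.9]
```

```bash
python3 -m pendant '[{"jaw":-0.6,"tx":0.01,"ty":0.1,"tz":0,"ax":0,"ay":0,"az":0},{"jaw":-0.6,"tx":0.01,"ty":0.1,"tz":0.02,"ax":0,"ay":0,"az":0}]' |grep -E "pos|cont"
python3 -m pendant '[{"jaw":-0.6,"tx":0.01,"ty":0.1,"tz":0,"ax":0,"ay":0,"az":0},{"jaw":-0.6,"tx":0.01,"ty":0.1,"tz":0.02,"ax":0,"ay":0,"az":0}]' |grep -E "pos|cont"
python3 -m pendant '[{"jaw":-0.6,"tx":0.01,"ty":0.1,"tz":0,"ax":0,"ay":0,"az":0},{"jaw":-0.6,"tx":0.01,"ty":0.1,"tz":0,"ax":0,"ay":0,"az":0}]' |grep -E "pos|cont"
```

```text
position: [0.4932, 0.1441, 0.0714]
contact_force: [-1.4, -11.0, 6.6]
position: [0.4932, 0.1451, 0.0714]
contact_force: [-2.4, -9.7, 4.7]
position: [0.4933, 0.1456, 0.0714]
contact_force: [-3.1, -14.5, 7.9]
```

```bash
python3 -m pendant '[{"jaw":-0.6,"tx":0.01,"ty":0.1,"tz":0,"ax":0,"ay":0,"az":0},{"jaw":-0.6,"tx":0.01,"ty":0.1,"tz":0,"ax":0,"ay":0,"az":0}]' |grep -E "pos|cont"
```

```text
position: [0.4934, 0.1456, 0.0714]
contact_force: [-5.0, -20.6, 11.9]
```

Dead stop at y≈0.1456. Add a little and hold for over a second.

```bash
python3 -m pendant '[{"jaw":-0.6,"tx":0,"ty":0.07,"tz":0,"ax":0,"ay":0,"az":0},{"jaw":-0.6,"tx":0,"ty":0.07,"tz":0,"ax":0,"ay":0,"az":0}]' |grep -E "pos|cont"
python3 -m pendant '[{"jaw":-0.6,"tx":0,"ty":0,"tz":0,"ax":0,"ay":0,"az":0},{"jaw":-0.6,"tx":0,"ty":0,"tz":0,"ax":0,"ay":0,"az":0},{"jaw":-0.6,"tx":0,"ty":0,"tz":0,"ax":0,"ay":0,"az":0},{"jaw":-0.6,"tx":0,"ty":0,"tz":0,"ax":0,"ay":0,"az":0},{"jaw":-0.6,"tx":0,"ty":0,"tz":0,"ax":0,"ay":0,"az":0},{"jaw":-0.6,"tx":0,"ty":0,"tz":0,"ax":0,"ay":0,"az":0},{"jaw":-0.6,"tx":0,"ty":0,"tz":0,"ax":0,"ay":0,"az":0},{"jaw":-0.6,"tx":0,"ty":0,"tz":0,"ax":0,"ay":0,"az":0}]' |grep -E "pos|cont|clo"
```

```text
position: [0.4933, 0.1456, 0.0714]
contact_force: [-6.9, -24.9, 15.0]
clock: 15.88
position: [0.4933, 0.1456, 0.0713]
contact_force: [-6.9, -24.7, 14.2]
```

```bash
python3 -m pendant '[{"jaw":-0.6,"tx":-0.03,"ty":-0.15,"tz":0,"ax":0,"ay":0,"az":0},{"jaw":-0.6,"tx":-0.06,"ty":-0.3,"tz":0.05,"ax":0,"ay":0,"az":0},{"jaw":-0.6,"tx":-0.06,"ty":-0.3,"tz":0.05,"ax":0,"ay":0,"az":0}]' |grep -E "pos|cont"
python3 -m pendant '[{"jaw":0.7,"tx":0,"ty":0,"tz":0,"ax":0,"ay":0,"az":0},{"jaw":0.7,"tx":0,"ty":0,"tz":0,"ax":0,"ay":0,"az":0},{"jaw":0.7,"tx":0,"ty":0,"tz":0,"ax":0,"ay":0,"az":0}]'
python3 - <<'E'
from rig import manip
from ax import axis
axis(manip.get_image("top"),.08,.1,.22,.494)
E
```

```text
position: [0.493, 0.1455, 0.0717]
contact_force: [0.9, -7.4, -0.3]
clock: 16.62
position: [0.4922, 0.1475, 0.0728]
ee_rot: [-0.261, 0.676, 0.629, 0.282]
contact_force: [0.8, 0.4, -0.9]
width: 0.0723
gripper_force: 0.0
1566 1494 axis at y=.1: x 0.4895 z 0.0785 yaw slope 0.0725 (want .0743) pitch slope -0.0034 y ends [0.1098 0.2197]
lateral error x mm 1.0
```

Released. Withdraw up and back along the tool axis, then inspect.

```bash
python3 -m pendant '[{"jaw":0.7,"tx":0,"ty":-0.7,"tz":0.7,"ax":0,"ay":0,"az":0},{"jaw":0.7,"tx":-0.1,"ty":-2,"tz":2,"ax":0,"ay":0,"az":0},{"jaw":0.7,"tx":-0.3,"ty":-4,"tz":4,"ax":0,"ay":0,"az":0},{"jaw":0.7,"tx":-0.5,"ty":-6.5,"tz":7,"ax":0,"ay":0,"az":0},{"jaw":0.7,"tx":-0.7,"ty":-9,"tz":11,"ax":0,"ay":0,"az":0},{"jaw":0.7,"tx":-2,"ty":-11,"tz":15,"ax":0,"ay":0,"az":0},{"jaw":0.7,"tx":-6,"ty":-13,"tz":18,"ax":0,"ay":0,"az":0},{"jaw":0.7,"tx":-10,"ty":-16,"tz":20,"ax":0,"ay":0,"az":0},{"jaw":0.7,"tx":-10,"ty":-16,"tz":20,"ax":0,"ay":0,"az":0}]'
python3 - <<'E'
from rig import manip
from ax import axis
from h import *
r=manip.get_image("top");s=manip.get_image("side");axis(r,.08,.05,.22,.494)
W=cloud(r).reshape(-1,3); W=W[np.isfinite(W[:,2])]
S=W[(abs(W[:,0]-.497)<.012)&(W[:,1]>.2)&(W[:,1]<.26)&(W[:,2]>.095)&(W[:,2]<.13)]; S=S[np.argsort(S[:,1])]
print(np.round(S[::max(1,len(S)//25)][:,1:],3).tolist())
a=cv2.resize(r["pixels"][60:330,60:460],None,fx=1,fy=1); b=s["pixels"][60:330,120:520]
cv2.imwrite("pics/c3.png",np.hstack([a,b]))
E
```

```text
clock: 17.8
position: [0.3918, -0.0156, 0.2746]
ee_rot: [-0.258, 0.678, 0.628, 0.282]
contact_force: [-0.2, 0.0, -0.1]
width: 0.073
gripper_force: 0.0
1768 1735 axis at y=.1: x 0.4892 z 0.0784 yaw slope 0.0751 (want .0743) pitch slope -0.0025 y ends [0.0941 0.2191]
lateral error x mm 0.7
[[0.2, 0.103], [0.202, 0.104], [0.205, 0.103], [0.207, 0.105], [0.209, 0.106], [0.212, 0.104], [0.215, 0.105], [0.216, 0.107], [0.219, 0.104], [0.222, 0.106], [0.224, 0.103], [0.226, 0.107], [0.227, 0.107], [0.229, 0.112], [0.233, 0.107], [0.235, 0.104], [0.24, 0.096], [0.242, 0.102], [0.245, 0.097], [0.247, 0.099], [0.249, 0.101], [0.25, 0.102], [0.25, 0.11], [0.251, 0.098], [0.251, 0.121], [0.251, 0.128], [0.252, 0.118]]
```

View pics/c3.png

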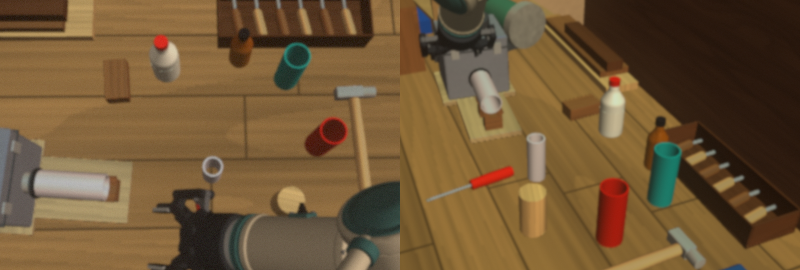

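The pipe is on the port (left crop, x 33–115) with the black ring tight at its front end, x≈28. Everything else stands where it was and the arm is clear.

```bash
python3 -c "
from rig import manip
print(manip.sign_off())"
```

```text
the job is handed in; nothing more can be done
None
```

The job is handed in at about 18 s: the pipe sits on the port against the sealing ring, which stopped dead near extractor y = +101 mm, and was seated at about 25 N at the wrist for just over a second, with nothing else seen to have moved.

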